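# Raise the drying shelf to the yellow rung

### The job

Lift the little drying shelf by its orange grip until its red gravity pawl has clicked up past the yellow rung, the second of the three, then let it down gently until the pawl sits on the yellow rung and carries the shelf, and let go. Do not let it drop onto the rung or push it down hard: the figures are unfired clay. Keep the two figures on the shelf standing and leave everything else where it is.

Things in the scene. Friction and masses are not known exactly. Their poses are not given: they have to be found in the camera images.
- stand: Fixed ladder stand: wooden base 250 x 270 x 12 mm, two blue uprights 348 mm tall, between them three level rungs, 12 mm thick: steel, yellow, steel from below. Origin on the table right under the orange grip; x points from the grip to the uprights (150 mm away), z up. Each rung is pinned up to 14 mm above or below its nominal place, anew each time, and is not measured: the seat must be felt.
- shelf (a joint): Height of the shelf over its lowest position, m, 0 to 0.2; starts at 0 on rubber feet, slides straight up with about 1 N of rubbing. Let go between rungs it falls, which must not happen. Seated on the first, second (yellow), third rung it reads 0.045, 0.110, 0.175, each give or take 0.014. Past a rung it cannot come back below it.
- shelf_grip (a point): Centre of the shelf's orange grip: 30 mm along the stand's x, 20 along y, 45 tall, on a stem; 132.5 mm above the table at the start. Pinch from above across the 20 mm (closing along the stand's y). The shelf board, 120 x 200 mm, has its top 57.5 mm below this point and reaches 35 mm before the grip and 85 mm behind it. Shelf, pawl and figures weigh 0.5 to 0.75 kg.
- pawl: Red pawl, 40 mm wide; origin at its pivot, 130 mm along the stand's x from the grip, 43.5 mm below its centre; z up when level. Its tip, 8 mm thick, reaches 22 mm to the rungs; a heavy tail keeps it level. A rising shelf makes a rung swing it down; some 11 mm above that rung's seat it falls back level (0.3 s); lowered sooner, it jams. It may bear at most 30 N (at rest 4 to 9 N).
- fig_a: Reddish 34 mm wide, 68 mm tall seated clay figure with a cap; origin at the centre of its underside, z up; stands loose on the shelf, about 55 mm behind the grip and 60 mm to the stand's left.
- fig_b: Reddish 34 mm wide, 68 mm tall seated clay figure with a cap; origin at the centre of its underside, z up; stands loose on the shelf, about 55 mm behind the grip and 60 mm to the stand's right.
- fig_c: Dark wet 34 mm wide, 68 mm tall seated clay figure with a cap; origin at the centre of its underside, z up; in the blue tray, to be left alone.
- fig_d: Dark wet 34 mm wide, 68 mm tall seated clay figure with a cap; origin at the centre of its underside, z up; in the blue tray, to be left alone.
- fig_e: Dark wet 34 mm wide, 68 mm tall seated clay figure with a cap; origin at the centre of its underside, z up; in the blue tray, to be left alone.
- jar: Amber jar, 64 mm in diameter, 85 mm tall, to be left alone; origin at the centre of its underside.
- cup: Blue mug, 76 mm in diameter, 85 mm tall, to be left alone; origin at the centre of its underside.
- knife: Flat palette knife with a wooden handle, 170 mm long, lying on the table, to be left alone; origin at the middle of its underside, x along it towards the blade.

How it is judged:
By the outcome, as a careful person would: the job done as asked, in the order asked, and still so for the second after the job is handed in, with the robot touching nothing.
It also fails if it takes over 42 s, if anything falls off the work surface, if the arm or the gripper's body presses on something with over 40 N, if the wrist force passes 120 N, or if a joint passes its speed limit or range.

### The arm

A 6-joint arm with a two-finger parallel gripper is mounted at the origin on the work surface. World frame = base frame: x ahead of the robot, y to its left, z up, the work surface at z = 0. Lengths are in mm, angles in rad, forces in N, time in s.
With the tool pointing down it reaches from about 275 to 1000 mm from the base axis. Payload 8.4 kg.
Tool frame: the origin (TCP) lies between the finger pads; the fingertips stand 22 mm ahead of it and the grasp point (between the pads) lies 3 mm ahead of it; z points along the fingers, y is the line along which they close (so a half turn about z gives the same grasp; the last joint's range is limited). The gripper opens to 85 mm and grips with 20 to 120 N. Pads are 22 mm wide; open, the fingers measure 114 mm over their backs; the gripper's body (76 mm by 85 mm) begins 54 mm behind the grasp point. The pads swing forward as they close: fully open they stand 13 mm farther back than shut.
Start: joints at [1.311, 0.353, 1.633, -0, 1.155, -0.002], TCP at [159.345, 604.349, 253.281] pointing down, gripper open.
Joint ranges: [-2.63, 2.63], [-0.92, 2.1], [0.06, 2.66], [-1.3, 4.44], [0, 2.69], [-3.02, 3.02]. Speed limits (rad/s): [2.22, 2.22, 2.79, 3.14, 3.14, 3.14].

### API

Orientations are given as [roll, pitch, yaw] about the fixed x, y, z axes, in that order (R = Rz(yaw) Ry(pitch) Rx(roll)).
In Python, from rig import r, grab_frame gives the robot as it stands.
- The arm moves only by the shell command python3 -m inch 'ROWS' [FORCE]. ROWS is JSON, a list of rows, each a list of 7 numbers: the turn, a rotation vector about the tool's x, y, z as a fraction of full scale, then the shift along the tool's x, y, z as a fraction of full scale, then the closure, from 0 (fully open) to 1 (shut). In form: [[rx, ry, rz, dx, dy, dz, fingers], ...]. A call has 1 to 8 rows; each row shifts and turns the commanded pose from where the row before left it, along the tool's axes as they then stand; what a row does not reach is not made up. Full scale, the value 1, is 2.5 cm for a shift and pi rad for a turn. A row lasts 1/12 s, in which the tool goes at most 41.7 mm and 7.16 degrees, less where a joint would pass 70% of its speed; a pose out of reach is approached as far as the arm can. A call with a number of a shift or a turn outside -1 to 1 is refused whole. A call with a gripper value outside its range is refused whole. The fingers move at their own pace and stop on an object; FORCE is the grip in N (left out, the last holds). Time passes only in rows, so rows that do not move let the fingers close. It gives the time, the measured TCP pose, the force, the opening and the grip force at its end, in the units of the state.
- r.sense(): the state, without advancing time (a new reading comes with each control period).
- grab_frame(name): name is "scene" or "top"; returns a dict with "pixels" (400x640x3 uint8, red, green, blue), "z_map" (400x640 float32, mm along the optical axis (not along the pixel's ray), 0 where there is no reading), "vertical_fov" (degrees; the focal length in pixels is half the picture's height over the tangent of half this angle, whatever the lens; pixels are square), "cx", "cy" (the principal point, pixels), "cam_to_world" (4x4, takes a point from camera to world coordinates). Camera axes: x right, y down, z forward; pixel columns grow to the right and rows downward; lengths in mm; the calibration is good to about 2 mm. A picture is of the moment at which its call begins.
- r.sign_off(): hands the job in; it is judged then, once.
The state is a dict: "clock": time; "qpos": joint angles; "qvel": joint speeds; "joint_efforts": joint torques, N m; "eef_pos": TCP position; "tcp_rot": TCP orientation; "contact_force": force on the tool from outside, world axes, zero at the start; "wrist_torque": the same for the moment, N m; "opening": opening from 0.0 (shut) to 1.0 (fully open); "grasp_force": force on a finger pad.
Only numpy, scipy, OpenCV 4.12 (cv2) and the standard library are available. Lean on these libraries where they do the work, as an engineer would, in place of code of your own. Each camera call takes 0.05 s, during which the arm holds its last target. There are 200 camera calls.

## Working session

There is one attempt and no reset: what is moved stays moved. The work goes in short steps, Python scripts to look and compute and a shell command to move; the robot and the scene stay as the last step left them, time stands still between calls to the robot, and variables do not carry over. Pictures are saved under pics/ and viewed, at most 10 in all, crops included, and the job is handed in when it is done.

```bash
mkdir -p pics; ls; cat > h.py <<'E'
from rig import r, grab_frame
import numpy as np, cv2
def cam(n):
    f=grab_frame(n); p=f["pixels"]; h,w=p.shape[:2]
    fl=h/2/np.tan(np.radians(f["vertical_fov"])/2)
    v,u=np.mgrid[:h,:w]; z=f["z_map"]; 
    P=np.stack([(u-f["cx"])/fl*z,(v-f["cy"])/fl*z,z,np.ones_like(z)],-1)@np.array(f["cam_to_world"]).T
    return p,P[...,:3],z>0,f
E
python3 - <<'E'
from h import *
for n in("scene","top"):
    p,P,ok,f=cam(n); cv2.imwrite(f"pics/{n}0.png",p[...,::-1])
    print(n,f["vertical_fov"],np.round(f["cam_to_world"],2).tolist())
    hsv=cv2.cvtColor(p,cv2.COLOR_RGB2HSV)
    m=(hsv[...,0]>8)&(hsv[...,0]<18)&(hsv[...,1]>190)&(hsv[...,2]>150)
    k,l,s,c=cv2.connectedComponentsWithStats(m.astype(np.uint8))
    for i in range(1,k):
        if s[i,4]>30: q=P[(l==i)&ok]; print(s[i],np.round(q.min(0)),np.round(np.median(q,0)),np.round(q.max(0)))
print(r.sense())
E
```

```text
pics
scene 42.25281290206867 [[-0.5, 0.64, -0.58, 1389.42], [0.87, 0.38, -0.33, 546.72], [0.01, -0.67, -0.74, 1317.37], [0.0, 0.0, 0.0, 1.0]]
top 44.337421664353066 [[-0.01, -0.99, 0.11, 318.15], [-1.0, 0.01, -0.0, 28.36], [0.0, -0.11, -0.99, 1696.67], [0.0, 0.0, 0.0, 1.0]]
{'clock': 0.1, 'qpos': array([ 1.31060314e+00,  3.53582101e-01,  1.63407710e+00,  2.90146800e-07,
        1.15518418e+00, -2.42582893e-03]), 'qvel': array([-0.0003678 , -0.0026856 , -0.00218707,  0.00035994,  0.00205351,
        0.00045335]), 'joint_efforts': array([ 1.20505018e-03, -6.06357765e+01, -3.42820644e+01,  1.71822126e-04,
        3.93496957e-03, -1.30067988e-06]), 'eef_pos': array([159.23776259, 603.95544953, 252.62730669]), 'tcp_rot': array([-3.14034193e+00, -3.29934748e-06,  2.88382518e+00]), 'contact_force': array([ 0.49416747, -0.50900702, -0.21176525]), 'wrist_torque': array([ 0.02118005, -0.01533703, -0.02062423]), 'grasp_force': 0.0, 'opening': 0.9988209444994727}
```

View pics/scene0.png

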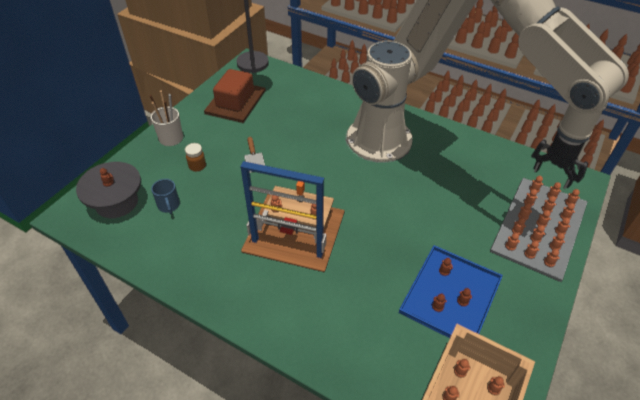

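View pics/top0.png

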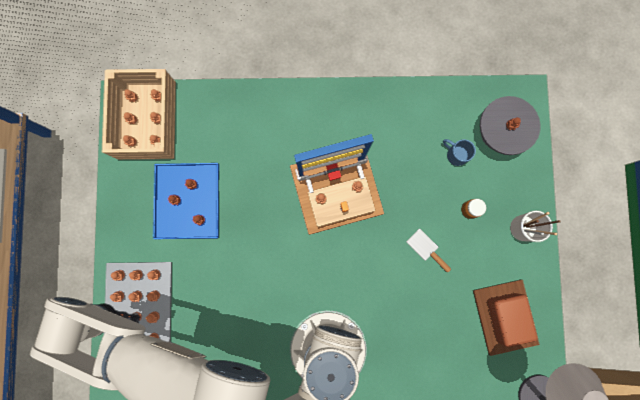

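The scene view shows the stand at (290,215), with the grip at about (300,187). The top view shows the grip at (344,207), the pawl at (334,172) and the crossbar running from (297,160) to (372,143). The uprights are on the far side from the robot.

```bash
python3 - <<'E'
from h import *
for n,(u,v,w,hh) in {"top":(285,125,110,115),"scene":(235,155,115,110)}.items():
    p,P,ok,f=cam(n); hsv=cv2.cvtColor(p,cv2.COLOR_RGB2HSV).astype(int)
    roi=np.zeros(ok.shape,bool); roi[v:v+hh,u:u+w]=1
    H,S,V=hsv[...,0],hsv[...,1],hsv[...,2]
    gx,gy=(344,207) if n=="top" else (300,187)
    print(n,"grip hsv",hsv[gy,gx],P[gy,gx].round(1), "board hsv", hsv[gy-8,gx-12])
    ms={"orange":(H>8)&(H<18)&(S>170)&(V>170)&(P[...,2]>110),"blue":(H>105)&(H<125)&(S>120)&(P[...,2]>325),"pawl":((H<5)|(H>175))&(S>180),
     "yellow":(H>20)&(H<32)&(S>170)&(P[...,2]>120),"board":(P[...,2]>70)&(P[...,2]<80)}
    for k,m in ms.items():
        m=m&roi&ok; q=P[m]
        if len(q)<5: print(k,len(q)); continue
        rc=cv2.minAreaRect(q[:,:2].astype(np.float32))
        print(k,len(q),"med",np.median(q,0).round(1),"rect",np.round(rc[0],1),np.round(rc[1],1),round(rc[2],1),"z",np.percentile(q[:,2],[2,98]).round(1))
    c=p[v:v+hh,u:u+w,::-1]; cv2.imwrite(f"pics/{n}1.png",cv2.resize(c,None,fx=5,fy=5,interpolation=cv2.INTER_CUBIC))
E
```

```text
top grip hsv [ 18 151 247] [464.5 -55.9 162.6] board hsv [ 19  71 247]
orange 11 med [460.3 -50.7 155.7] rect [463.5 -51.9] [25.3  7.6] 35.5 z [124.5 158.8]
blue 586 med [613.2 -18.4 347.2] rect [613.5 -19.6] [ 21.9 221.4] 14.4 z [341.  353.3]
pawl 123 med [580.4 -25.6  96.6] rect [588.8 -25.7] [49.1 38. ] 18.0 z [ 85. 106.]
yellow 126 med [614.3 -23.1 196.1] rect [613.3 -19.8] [  7.9 187.6] 14.4 z [191.2 203.8]
board 1531 med [490.1 -48.7  75. ] rect [528.  -53.2] [186.4 219. ] 14.7 z [70.4 79.5]
scene grip hsv [ 11 195 131] [480.9 -49.  149.3] board hsv [77 94 98]
orange 25 med [472.8 -54.4 153.7] rect [474.9 -54.7] [20.5 15.6] 29.8 z [149.9 157.9]
blue 601 med [615.  -13.9 347.2] rect [615.1 -16.6] [ 26.6 224.6] 15.1 z [328.1 351.8]
pawl 52 med [603.6 -23.3  94.8] rect [592.  -24.9] [49.2 35.1] 13.5 z [ 88.1 101.5]
yellow 163 med [616.6 -25.8 195.2] rect [615.8 -20.5] [ 13.3 188.8] 14.4 z [191.  200.9]
board 953 med [498.1 -49.6  74.9] rect [530.9 -37. ] [205.1 237. ] 14.0 z [70.4 79.4]
```

The stand's yaw is about 14.4° and the grip is at about (469, -55.5). I'll turn the tool to yaw 194.4° and move across above the grip.

```bash

python3 -m inch '[[0,0,-0.0325,0,0,0,0],[0,0,-0.0325,0,0,0,0],[0,0,-0.0325,0,0,0,0],[0,0,-0.0325,0,0,0,0],[0,0,-0.0325,0,0,0,0],[0,0,0,-0.2,-1,0,0],[0,0,0,-0.2,-1,0,0],[0,0,0,-0.2,-1,0,0]]'
python3 -m inch '[[0,0,0,-0.2,-1,0,0],[0,0,0,-0.2,-1,0,0],[0,0,0,-0.2,-1,0,0],[0,0,0,-0.2,-1,0,0],[0,0,0,-0.2,-1,0,0],[0,0,0,-0.2,-1,0,0],[0,0,0,-0.2,-1,0,0],[0,0,0,-0.2,-1,0,0]]'
python3 -m inch '[[0,0,0,-0.2,-1,0,0],[0,0,0,-0.2,-1,0,0],[0,0,0,-0.2,-1,0,0],[0,0,0,-0.2,-1,0,0],[0,0,0,-0.2,-1,0,0],[0,0,0,-0.2,-1,0,0],[0,0,0,-0.2,-1,0,0],[0,0,0,-0.2,-1,0,0]]'
```

```text
clock: 0.87
eef_pos: [192.7, 534.6, 252.9]
tcp_rot: [-3.141, -0.0, -2.888]
contact_force: [0.8, -0.4, -0.9]
opening: 1.001
grasp_force: 0.0
clock: 1.53
eef_pos: [281.6, 350.6, 253.2]
tcp_rot: [-3.142, 0.0, -2.889]
contact_force: [0.0, 0.1, 0.1]
opening: 1.002
grasp_force: 0.0
clock: 2.2
eef_pos: [370.4, 167.0, 253.4]
tcp_rot: [3.142, 0.0, -2.889]
contact_force: [-0.4, 0.2, 1.4]
opening: 1.002
grasp_force: 0.0
```

```bash

python3 -m inch '[[0,0,0,-0.2,-1,0,0],[0,0,0,-0.2,-1,0,0],[0,0,0,-0.2,-1,0,0],[0,0,0,-0.2,-1,0,0],[0,0,0,-0.2,-1,0,0],[0,0,0,-0.2,-1,0,0],[0,0,0,-0.2,-1,0,0],[0,0,0,0,-1,0,0]]'
python3 -m inch '[[0,0,0,0,-1,0,0],[0,0,0,0,-0.3,0,0],[0,0,0,0,0,0,0],[0,0,0,0,0,0,0]]'
python3 - <<'E'
from h import *
print(r.sense()["eef_pos"],r.sense()["tcp_rot"])
for n,(u,v,w,hh) in {"top":(285,125,110,115),"scene":(225,125,125,130)}.items():
    p,P,ok,f=cam(n)
    c=p[v:v+hh,u:u+w,::-1]; cv2.imwrite(f"pics/{n}2.png",cv2.resize(c,None,fx=4,fy=4,interpolation=cv2.INTER_CUBIC))
E
```

```text
clock: 2.87
eef_pos: [454.9, -17.9, 253.4]
tcp_rot: [-3.141, 0.001, -2.889]
contact_force: [-0.1, -0.1, 0.2]
opening: 1.001
grasp_force: 0.0
clock: 3.2
eef_pos: [461.8, -47.9, 253.1]
tcp_rot: [3.141, -0.0, -2.89]
contact_force: [-0.5, -0.3, -1.0]
opening: 1.002
grasp_force: 0.0
[461.77267463 -47.89409246 253.08942022] [ 3.14093676e+00 -4.43853869e-04 -2.89021994e+00]
```

View pics/scene2.png

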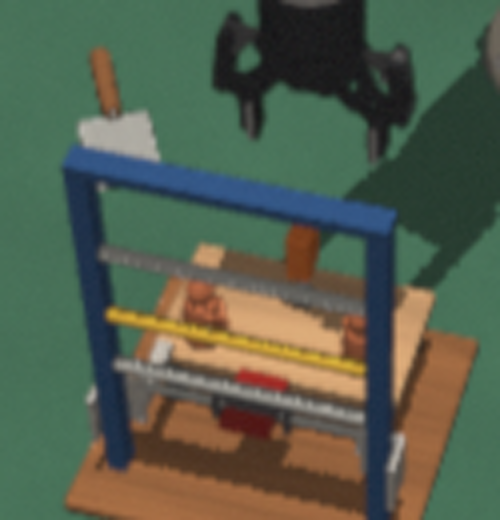

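View pics/top1.png

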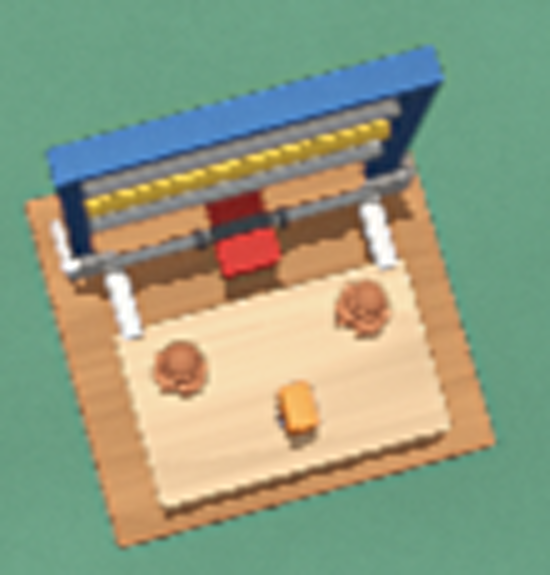

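The scene crop shows the open fingers above and behind the grip at crop (302,250). The figures are upright and the rungs are visible. The top crop shows the grip's top centred at crop (298,405). I'll cast rays onto the plane of the grip's top.

```bash
python3 - <<'E'
from h import *
im={"top":cv2.imread("pics/top0.png"),"scene":cv2.imread("pics/scene0.png")}
for n,(u,v,w,hh) in {"top":(335,198,20,20),"scene":(290,175,22,22)}.items():
    p,P,ok,f=cam(n); M=np.array(f["cam_to_world"]); fl=200/np.tan(np.radians(f["vertical_fov"])/2)
    h=cv2.cvtColor(im[n],cv2.COLOR_BGR2HSV)[v:v+hh,u:u+w]
    m=((h[...,0]<22)&(h[...,1]>125)).astype(np.uint8)
    # top face: bright
    if n=="top": m&=(h[...,2]>225)
    k,l,s,c=cv2.connectedComponentsWithStats(m); i=1+s[1:,4].argmax()
    px=c[i]+[u,v]; 
    for z in (155,132.5):
        d=M[:3,:3]@np.array([(px[0]-f["cx"])/fl,(px[1]-f["cy"])/fl,1]); t=(z-M[2,3])/d[2]
        print(n,px.round(1),s[i],z,(M[:3,3]+t*d)[:2].round(1))
E
```

```text
top [344.5 205.8] [ 6  3  8 10 50] 155 [469.1 -58. ]
top [344.5 205.8] [ 6  3  8 10 50] 132.5 [471.3 -59.3]
scene [299.7 187.7] [  6   6   8  14 100] 155 [488.4 -45.3]
scene [299.7 187.7] [  6   6   8  14 100] 132.5 [470.9 -56.8]
```

```bash

python3 -m inch '[[0,0,0,-0.2,-0.43,0.5,0],[0,0,0,0,0,0.8,0],[0,0,0,0,0,0.8,0],[0,0,0,0,0,0.8,0],[0,0,0,0,0,0.8,0],[0,0,0,0,0,0.6,0],[0,0,0,0,0,0.34,0.3],[0,0,0,0,0,0,0.45]]' 40
python3 -m inch '[[0,0,0,0,0,0,0.5],[0,0,0,0,0,0,0.55],[0,0,0,0,0,0,0.6]]' 40
python3 - <<'E'
from h import *
for n,(u,v,w,hh) in {"scene":(225,125,125,130)}.items():
    p,P,ok,f=cam(n)
    c=p[v:v+hh,u:u+w,::-1]; cv2.imwrite(f"pics/{n}3.png",cv2.resize(c,None,fx=4,fy=4,interpolation=cv2.INTER_CUBIC))
E
```

```text
clock: 4.07
eef_pos: [468.5, -56.6, 135.8]
tcp_rot: [3.14, -0.003, -2.888]
contact_force: [-0.2, -0.0, 0.2]
opening: 0.75
grasp_force: 0.0
clock: 4.32
eef_pos: [470.4, -57.3, 138.3]
tcp_rot: [-3.141, 0.002, -2.889]
contact_force: [0.1, -0.3, 0.5]
opening: 0.4
grasp_force: 0.0
```

View pics/scene3.png

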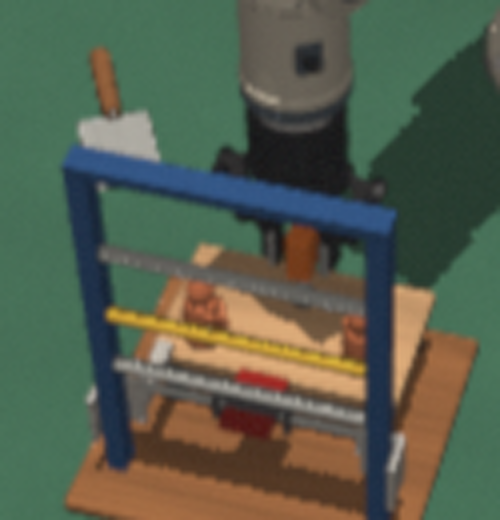

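The fingers straddle the grip at crop (302,250), centred. Closing.

```bash

python3 -m inch '[[0,0,0,0,0,0,0.68],[0,0,0,0,0,0,0.74],[0,0,0,0,0,0,0.8],[0,0,0,0,0,0,1],[0,0,0,0,0,0,1],[0,0,0,0,0,0,1]]' 40
python3 -m inch '[[0,0,0,0,0,0,1],[0,0,0,0,0,0,1],[0,0,0,0,0,0,1]]'
```

```text
clock: 4.87
eef_pos: [469.8, -57.1, 137.8]
tcp_rot: [3.141, 0.001, -2.889]
contact_force: [-1.1, 2.3, 5.8]
opening: 0.228
grasp_force: 39.4
clock: 5.12
eef_pos: [469.8, -57.1, 137.8]
tcp_rot: [3.141, 0.001, -2.889]
contact_force: [-2.1, 2.3, 5.0]
opening: 0.231
grasp_force: 39.4
```

```bash

python3 -m inch '[[0,0,0,0,0,-0.04,1],[0,0,0,0,0,-0.08,1],[0,0,0,0,0,-0.12,1],[0,0,0,0,0,-0.15,1],[0,0,0,0,0,-0.15,1],[0,0,0,0,0,-0.15,1],[0,0,0,0,0,-0.15,1],[0,0,0,0,0,-0.15,1]]'
```

```text
clock: 5.78
eef_pos: [469.8, -57.1, 162.1]
tcp_rot: [3.141, 0.0, -2.889]
contact_force: [4.6, 3.4, -8.5]
opening: 0.231
grasp_force: 39.4
```

```bash

python3 -m inch '[[0,0,0,0,0,-0.15,1],[0,0,0,0,0,-0.15,1],[0,0,0,0,0,-0.15,1],[0,0,0,0,0,-0.15,1],[0,0,0,0,0,-0.15,1],[0,0,0,0,0,-0.15,1],[0,0,0,0,0,-0.15,1],[0,0,0,0,0,-0.15,1]]'
python3 -m inch '[[0,0,0,0,0,-0.15,1],[0,0,0,0,0,-0.15,1],[0,0,0,0,0,-0.15,1],[0,0,0,0,0,-0.15,1],[0,0,0,0,0,-0.15,1],[0,0,0,0,0,-0.15,1],[0,0,0,0,0,-0.15,1],[0,0,0,0,0,-0.15,1]]'
```

```text
clock: 6.45
eef_pos: [469.8, -57.1, 192.0]
tcp_rot: [3.141, 0.0, -2.889]
contact_force: [4.1, 2.9, -9.4]
opening: 0.229
grasp_force: 39.7
clock: 7.12
eef_pos: [469.8, -57.1, 222.0]
tcp_rot: [3.141, 0.0, -2.889]
contact_force: [4.4, 3.2, -8.7]
opening: 0.226
grasp_force: 41.5
```

```bash

python3 -m inch '[[0,0,0,0,0,-0.15,1],[0,0,0,0,0,-0.15,1],[0,0,0,0,0,-0.15,1],[0,0,0,0,0,-0.15,1],[0,0,0,0,0,-0.15,1],[0,0,0,0,0,-0.15,1],[0,0,0,0,0,-0.15,1],[0,0,0,0,0,-0.15,1]]'
python3 -m inch '[[0,0,0,0,0,-0.15,1],[0,0,0,0,0,-0.15,1],[0,0,0,0,0,-0.12,1],[0,0,0,0,0,-0.1,1],[0,0,0,0,0,-0.06,1],[0,0,0,0,0,-0.03,1],[0,0,0,0,0,0,1],[0,0,0,0,0,0,1]]'
python3 - <<'E'
from h import *
print(r.sense()["eef_pos"][2])
for n,(u,v,w,hh) in {"top":(285,110,110,115),"scene":(235,135,110,115)}.items():
    p,P,ok,f=cam(n)
    c=p[v:v+hh,u:u+w,::-1]; cv2.imwrite(f"pics/{n}4.png",cv2.resize(c,None,fx=5,fy=5,interpolation=cv2.INTER_CUBIC))
    hsv=cv2.cvtColor(p,cv2.COLOR_RGB2HSV).astype(int); H,S=hsv[...,0],hsv[...,1]
    roi=np.zeros(ok.shape,bool); roi[v:v+hh,u:u+w]=1
    a=np.radians(14.4); X=(P[...,0]-469.8)*np.cos(a)+(P[...,1]+57.1)*np.sin(a)
    for k,m in {"pawl":((H<5)|(H>175))&(S>180),"yellow":(H>20)&(H<32)&(S>170)&(P[...,2]>150)}.items():
        m=m&roi&ok; print(n,k,m.sum(), "X,z pct 5/50/95",np.percentile(X[m],[5,50,95]).round(0),np.percentile(P[...,2][m],[5,50,95]).round(0))
E
```

```text
clock: 7.78
eef_pos: [469.7, -57.1, 251.9]
tcp_rot: [3.141, 0.0, -2.889]
contact_force: [4.4, 3.0, -8.5]
opening: 0.229
grasp_force: 41.4
clock: 8.45
eef_pos: [469.8, -57.1, 267.2]
tcp_rot: [3.141, 0.001, -2.889]
contact_force: [3.2, 3.9, -5.5]
opening: 0.225
grasp_force: 42.1
267.22678435290453
top pawl 45 X,z pct 5/50/95 [119. 141. 146.] [220. 224. 229.]
top yellow 102 X,z pct 5/50/95 [145. 148. 151.] [190. 196. 202.]
scene pawl 71 X,z pct 5/50/95 [103. 116. 149.] [220. 226. 232.]
scene yellow 198 X,z pct 5/50/95 [146. 151. 155.] [191. 196. 200.]
```

View pics/scene4.png

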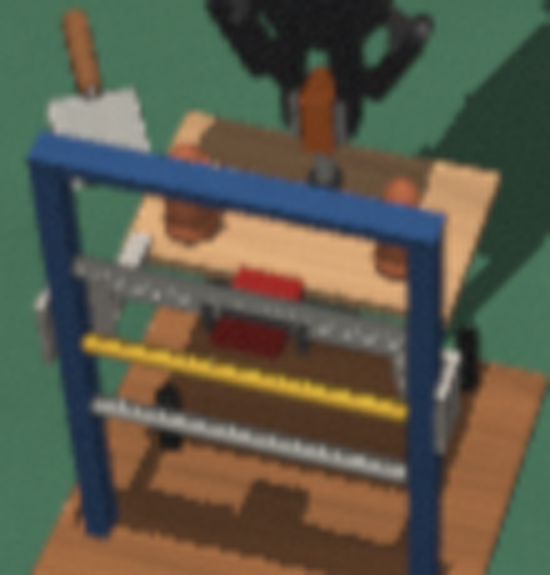

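View pics/top4.png

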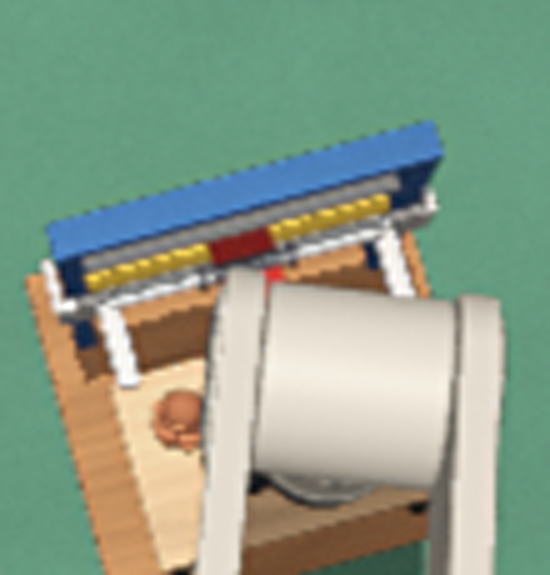

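The pawl shows level in both views: red at scene4 (250,340), and covering the yellow rung at top4 (240,245). Its tip is about 12 mm above the yellow rung's top, and the figures are standing. I'll go 3 mm higher for margin, pause, and then lower slowly.

```bash

python3 -m inch '[[0,0,0,0,0,-0.04,1],[0,0,0,0,0,-0.05,1],[0,0,0,0,0,-0.03,1],[0,0,0,0,0,0,1],[0,0,0,0,0,0,1],[0,0,0,0,0,0,1],[0,0,0,0,0,0,1],[0,0,0,0,0,0,1]]'
python3 -m inch '[[0,0,0,0,0,0.02,1],[0,0,0,0,0,0.04,1],[0,0,0,0,0,0.05,1],[0,0,0,0,0,0.05,1],[0,0,0,0,0,0.05,1],[0,0,0,0,0,0.05,1],[0,0,0,0,0,0.04,1],[0,0,0,0,0,0.02,1]]'
```

```text
clock: 9.22
eef_pos: [469.8, -57.1, 270.2]
tcp_rot: [3.141, 0.001, -2.889]
contact_force: [4.3, 3.6, -6.1]
opening: 0.228
grasp_force: 42.0
clock: 9.88
eef_pos: [469.8, -57.1, 262.1]
tcp_rot: [3.141, 0.0, -2.889]
contact_force: [3.9, 2.9, -5.6]
opening: 0.229
grasp_force: 42.1
```

```bash

python3 -m inch '[[0,0,0,0,0,0.02,1],[0,0,0,0,0,0.02,1],[0,0,0,0,0,0.02,1],[0,0,0,0,0,0.02,1],[0,0,0,0,0,0.02,1],[0,0,0,0,0,0.02,1]]'

```

```text
clock: 10.38
eef_pos: [469.7, -57.1, 259.2]
tcp_rot: [3.141, 0.0, -2.889]
contact_force: [4.9, 3.4, -5.2]
opening: 0.23
grasp_force: 42.1
```

```bash

python3 -m inch '[[0,0,0,0,0,0.02,1],[0,0,0,0,0,0.02,1],[0,0,0,0,0,0.02,1],[0,0,0,0,0,0.02,1]]'
```

```text
clock: 10.72
eef_pos: [469.7, -57.1, 257.2]
tcp_rot: [3.141, 0.0, -2.889]
contact_force: [3.4, 3.5, -5.2]
opening: 0.228
grasp_force: 42.1
```

```bash

python3 -m inch '[[0,0,0,0,0,0.02,1],[0,0,0,0,0,0.02,1],[0,0,0,0,0,0.015,1]]'
```

```text
clock: 10.97
eef_pos: [469.8, -57.1, 255.8]
tcp_rot: [3.141, 0.0, -2.889]
contact_force: [3.3, 2.9, -5.4]
opening: 0.227
grasp_force: 42.1
```

```bash

python3 -m inch '[[0,0,0,0,0,0.015,1],[0,0,0,0,0,0.015,1],[0,0,0,0,0,0.015,1]]'
```

```text
clock: 11.22
eef_pos: [469.8, -57.1, 254.7]
tcp_rot: [3.141, 0.0, -2.889]
contact_force: [3.8, 3.9, -5.6]
opening: 0.229
grasp_force: 42.1
```

```bash

python3 -m inch '[[0,0,0,0,0,0.015,1],[0,0,0,0,0,0.015,1]]'
```

```text
clock: 11.38
eef_pos: [469.8, -57.1, 253.9]
tcp_rot: [3.141, 0.0, -2.889]
contact_force: [4.0, 3.9, -6.8]
opening: 0.23
grasp_force: 42.1
```

```bash

python3 -m inch '[[0,0,0,0,0,0.015,1],[0,0,0,0,0,0.015,1]]'
```

```text
clock: 11.55
eef_pos: [469.8, -57.1, 253.2]
tcp_rot: [3.141, 0.0, -2.889]
contact_force: [4.9, 2.9, -5.6]
opening: 0.228
grasp_force: 42.1
```

```bash

python3 -m inch '[[0,0,0,0,0,0.015,1],[0,0,0,0,0,0.015,1]]'
```

```text
clock: 11.72
eef_pos: [469.8, -57.1, 252.5]
tcp_rot: [3.141, 0.0, -2.889]
contact_force: [4.6, 3.8, -5.1]
opening: 0.23
grasp_force: 42.1
```

```bash

python3 -m inch '[[0,0,0,0,0,0.015,1],[0,0,0,0,0,0.015,1]]'
```

```text
clock: 11.88
eef_pos: [469.8, -57.1, 251.7]
tcp_rot: [3.141, 0.0, -2.889]
contact_force: [3.5, 4.3, -5.0]
opening: 0.23
grasp_force: 42.1
```

```bash

python3 -m inch '[[0,0,0,0,0,0.015,1],[0,0,0,0,0,0.015,1]]'
```

```text
clock: 12.05
eef_pos: [469.7, -57.1, 250.9]
tcp_rot: [3.141, 0.0, -2.889]
contact_force: [3.5, 3.6, -6.2]
opening: 0.231
grasp_force: 42.1
```

```bash
python3 - <<'E'
from h import *
for n,(u,v,w,hh) in {"top":(285,110,110,115),"scene":(235,135,110,115)}.items():
    p,P,ok,f=cam(n)
    hsv=cv2.cvtColor(p,cv2.COLOR_RGB2HSV).astype(int); H,S=hsv[...,0],hsv[...,1]
    roi=np.zeros(ok.shape,bool); roi[v:v+hh,u:u+w]=1
    a=np.radians(14.4); X=(P[...,0]-469.8)*np.cos(a)+(P[...,1]+57.1)*np.sin(a)
    for k,m in {"pawl":((H<5)|(H>175))&(S>180),"yellow":(H>20)&(H<32)&(S>170)&(P[...,2]>150)}.items():
        m=m&roi&ok
        for lo in range(90,160,10):
            q=P[...,2][m&(X>=lo)&(X<lo+10)]
            if len(q): print(n,k,lo,len(q),np.percentile(q,[5,50,95]).round(0))
    if n=="scene": cv2.imwrite("pics/scene5.png",cv2.resize(p[v:v+hh,u:u+w,::-1],None,fx=5,fy=5,interpolation=cv2.INTER_CUBIC))
E
```

```text
top pawl 110 4 [211. 212. 213.]
top pawl 120 2 [206. 207. 209.]
top pawl 130 16 [201. 208. 212.]
top pawl 140 27 [201. 207. 210.]
top yellow 140 76 [191. 197. 201.]
top yellow 150 21 [192. 196. 201.]
scene pawl 120 1 [210. 210. 210.]
scene pawl 130 3 [202. 206. 209.]
scene pawl 140 28 [202. 206. 211.]
scene yellow 140 53 [191. 195. 198.]
scene yellow 150 131 [192. 196. 200.]
```

View pics/scene5.png

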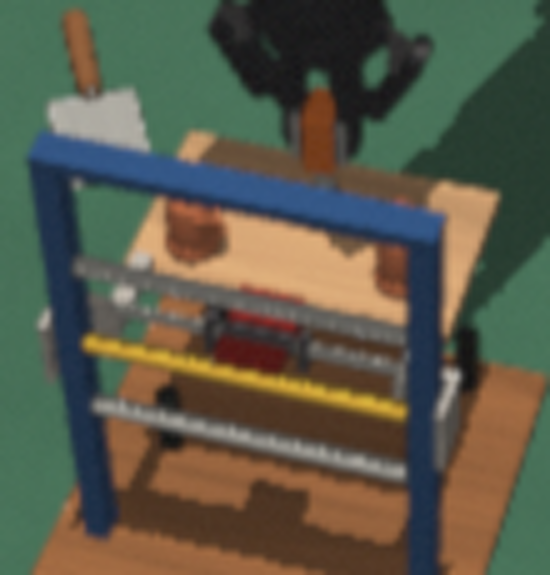

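The pawl at (250,350) is level and lies over the yellow rung, a couple of mm above it. The figures are upright. I'll keep feeling downwards.

```bash

python3 -m inch '[[0,0,0,0,0,0.012,1],[0,0,0,0,0,0.012,1]]'
```

```text
clock: 12.32
eef_pos: [469.8, -57.1, 250.4]
tcp_rot: [3.141, 0.0, -2.889]
contact_force: [3.1, 3.7, -5.1]
opening: 0.231
grasp_force: 42.1
```

```bash

python3 -m inch '[[0,0,0,0,0,0.012,1],[0,0,0,0,0,0.012,1]]'
```

```text
clock: 12.48
eef_pos: [469.7, -57.1, 249.7]
tcp_rot: [3.141, 0.0, -2.889]
contact_force: [3.6, 4.3, -5.9]
opening: 0.228
grasp_force: 42.2
```

```bash

python3 -m inch '[[0,0,0,0,0,0.012,1],[0,0,0,0,0,0.012,1]]'
```

```text
clock: 12.65
eef_pos: [469.7, -57.1, 249.6]
tcp_rot: [3.141, 0.0, -2.889]
contact_force: [1.0, 4.7, 2.5]
opening: 0.227
grasp_force: 43.2
```

Contact felt: the pawl carries the shelf at a height of about 0.112, with about 2.5 N of residual push. I'll ease off 0.1 mm and check.

```bash

python3 -m inch '[[0,0,0,0,0,-0.004,1],[0,0,0,0,0,0,1],[0,0,0,0,0,0,1]]' 20
```

```text
clock: 12.9
eef_pos: [469.7, -57.1, 249.6]
tcp_rot: [3.141, 0.001, -2.889]
contact_force: [1.5, 4.4, -0.2]
opening: 0.228
grasp_force: 43.0
```

```bash

python3 -m inch '[[0,0,0,0,0,0,0.76],[0,0,0,0,0,0,0.74],[0,0,0,0,0,0,0.7],[0,0,0,0,0,0,0.65],[0,0,0,0,0,0,0.6],[0,0,0,0,0,0,0.55],[0,0,0,0,0,0,0.5]]'
```

```text
clock: 13.48
eef_pos: [469.6, -57.4, 249.3]
tcp_rot: [-3.141, -0.0, -2.889]
contact_force: [0.8, 0.1, -0.4]
opening: 0.501
grasp_force: 0.0
```

```bash

python3 -m inch '[[0,0,0,0,0,-0.1,0.4],[0,0,0,0,0,-0.3,0.4],[0,0,0,0,0,-0.6,0.4],[0,0,0,0,0,-0.8,0.4],[0,0,0,0,0,-0.8,0.4],[0,0,0,0,0,-0.8,0.4],[0,0,0,0,0,-0.4,0.4],[0,0,0,0,0,0,0.4]]'
python3 -m inch '[[0,0,0,0.8,0,0,0.4],[0,0,0,0.8,0,0,0.4],[0,0,0,0.8,0,0,0.4],[0,0,0,0.8,0,0,0.4],[0,0,0,0,0,0,0.4],[0,0,0,0,0,0,0.4]]'
python3 - <<'E'
from h import *
u,v,w,hh=225,115,130,130
p,P,ok,f=cam("scene"); cv2.imwrite("pics/scene6.png",cv2.resize(p[v:v+hh,u:u+w,::-1],None,fx=4,fy=4,interpolation=cv2.INTER_CUBIC))
E
```

```text
clock: 14.15
eef_pos: [470.8, -57.5, 347.0]
tcp_rot: [-3.14, 0.004, -2.889]
contact_force: [-0.1, -0.3, -0.6]
opening: 0.602
grasp_force: 0.0
clock: 14.65
eef_pos: [391.4, -77.4, 343.7]
tcp_rot: [3.141, -0.0, -2.89]
contact_force: [0.3, -0.2, 0.4]
opening: 0.598
grasp_force: 0.0
```

View pics/scene6.png

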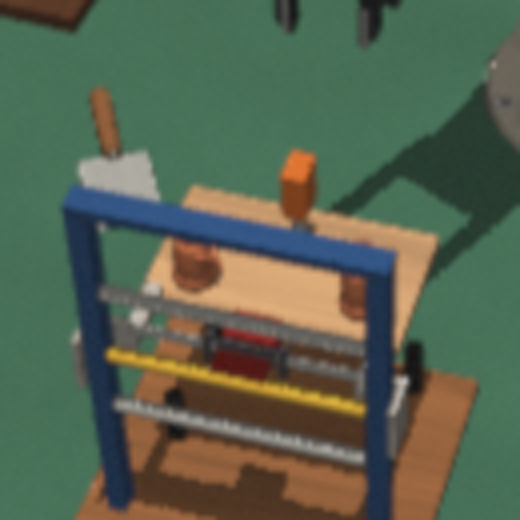

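The shelf rests with the pawl at (245,360) on the yellow rung. Both figures stand, at (195,262) and (355,295), and the gripper is well clear. Handing in.

```bash
python3 -c "
from rig import r
print(r.sign_off())"
```

```text
the job is handed in; nothing more can be done
None
```

The shelf is seated on the yellow rung at about 0.112 m, lowered gently and released with the wrist force near zero; both figures are standing, nothing else was touched, and the job was handed in at about 14.7 s.

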